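# Set the reagent selector to the large bottle and start the pump

## Task

With a fingertip, push the arm of the selector valve round from its side until it points squarely at the middle of the large bottle, without gripping the arm between the fingers. Then, and not before, press the pump button all the way down and let it come back up. Leave the three bottles standing where they are, and leave the marker pen and the tweezers lying nearby alone; nothing is to be picked up.

Things in the scene. Friction and masses are not known exactly. Their poses are not given: they have to be found in the camera images.
- selector_stand: fixed selector stand: white plate, top at z = 12 mm, x -115 to 185 and y -158 to 158 mm about its origin, which lies under the arm's axis at z = 0; x points to the middle bottle station, y left of it, z up. Valve body 54 mm across, to z = 70 mm, under the arm. Bottles stand 150 mm from the axis at about -0.95, 0 and 0.95 rad from x, in any order, up to 8 mm off these places
- selector_axis (a point): point on the upright turning axis of the arm, at the middle of the arm's height (z = 94 mm)
- selector_arm (a joint): angle of the arm in rad: 0 = along the stand's x axis, growing counterclockwise seen from above; stops at -1.7 and +1.7. It turns stiffly (0.18 N m of friction: a push of about 2.6 N 70 mm from the axis) and stays where it is left. It starts at -0.68 to -0.27, between two stations
- selector_tip (a point): pointing end of the black arm, on its centre line at z = 94 mm, 92 mm from the axis; x outward along the arm, y to its left, z up. The arm is a level bar 16 mm wide and 18 mm tall (z = 85 to 103 mm) that leaves a round hub (44 mm across, to z = 111 mm) and tapers in its last 12 mm; under the bar, beyond the valve body and its fittings (to 45 mm from the axis, below z = 48 mm), the space is free
- large_bottle: the largest of the three bottles, 51 mm across and 98 mm tall, white with a screw cap; loose, stands upright on the plate; origin at the centre of its underside (z = 12 mm)
- small_bottle_a: a small brown bottle, 34 mm across and 62 mm tall, loose on the plate; origin at the centre of its underside
- small_bottle_b: another small brown bottle of the same size; origin at the centre of its underside
- pump_button_top (a point): centre of the top of the round pump button (28 mm across), which points up and stands on the small grey console in the middle of the near edge of the stand (stand x = -83, y = 0 mm; console 56 x 64 mm, top at z = 44 mm)
- pump_button (a joint): travel of the button in m: 0 = up, 0.006 = fully down; a spring brings it back, and fully down takes about 5 N
- marker: black marker pen, 138 mm long and 12 mm thick, lying on the bench nearer the robot; a bystander
- forceps: steel tweezers, 133 mm long and 9 mm high, lying on the bench right of the stand; a bystander
Not all that is in view belongs to the job. Leave any green look-alike of the small_bottle_a alone.

How it is judged:
By the outcome, as a careful person would: the job done as asked, in the order asked, and still so for the second after the job is handed in, with the robot touching nothing.
It also fails if it takes over 51 s, if anything falls off the work surface, if the arm or the gripper's body presses on something with over 40 N, if the wrist force passes 120 N, or if a joint passes its speed limit or range.

## Robot

A 6-joint arm with a two-finger parallel gripper is mounted at the origin on the work surface; the furniture and walls round the work are solid. World frame = base frame: x ahead of the robot, y to its left, z up, the work surface at z = 0. Lengths are in m, angles in rad, forces in N, time in s.
With the tool pointing down it reaches from about 0.375 to 0.975 m from the base axis. Payload 3.8 kg.
Tool frame: the origin (TCP) lies at the very end of the fingers, on their centre line; the grasp point (between the pads) lies 19 mm behind it (bot.grip_point_offset is the distance from the TCP to the grasp point, in m); z points along the fingers, x is the direction in which the jaws open and shut, and the axes are right-handed (so a half turn about z gives the same grasp; the last joint's range is limited). The gripper opens to 85 mm and grips with 20 to 120 N. Pads are 22 mm wide; open, the fingers measure 114 mm over their backs; the gripper's body (76 mm by 85 mm) begins 54 mm behind the grasp point. The pads swing forward as they close: fully open they stand 13 mm farther back than shut.
Start: joints at [1.221, 0.264, 1.604, -0, 1.274, -0.037], TCP at [0.208, 0.642, 0.231] pointing down, gripper open.
Joint ranges: [-2.63, 2.63], [-0.94, 2.18], [0.31, 2.57], [-1.31, 4.45], [0, 2.66], [-2.55, 2.55]. Speed limits (rad/s): [2.57, 2.57, 3.14, 3.14, 3.14, 3.14].

## Interface

Orientations are given as a rotation vector (axis times angle).
In Python, from workcell import bot, read_camera gives the robot as it stands.
- The arm moves only by the tool arm_command, never from a script. Its argument "rows" is a list of rows, each an object with "delta_rot": the turn, a rotation vector about the tool's x, y, z in rad, a list of three; "xyz": the shift along the tool's x, y, z in m, a list of three; "gripper": the finger opening in m, from 0 to 0.0854. A call has 1 to 12 rows; each row shifts and turns the commanded pose from where the row before left it, along the tool's axes as they then stand; what a row does not reach is not made up. A row lasts 1/10 s, in which the tool goes at most 50 mm and 8.59 degrees, less where a joint would pass 70% of its speed; a pose out of reach is approached as far as the arm can. A call is refused whole if a number of a shift passes 0.05 or a number of a turn 0.15, either way. A call with a gripper value outside its range is refused whole. The fingers move at their own pace and stop on an object; "force" is the grip in N (left out, the last holds). Time passes only in rows, so rows that do not move let the fingers close. It gives the time, the measured TCP pose, the force and the opening at its end, in the units of the state.
- bot.read_state(): the state, without advancing time (a new reading comes with each control period).
- read_camera(name): name is "scene" or "top" or "wrist"; returns a dict with "pixels" (384x512x3 uint8, red, green, blue), "range_z" (384x512 float32, m along the optical axis (not along the pixel's ray), 0 where there is no reading), "intrinsics" (3x3 intrinsics, pixels), "dist_coeffs" ([k1, k2, p1, p2, k3] as OpenCV has them; the pictures are not rectified), "camera_from_world" (4x4, takes a point from world to camera coordinates). Camera axes: x right, y up, looking along -z (the intrinsics and any distortion apply to the point x, -y, -z); pixel columns grow to the right and rows downward; lengths in m; the calibration is good to about 2 mm. A picture is of the moment at which its call begins.
- bot.finish_job(): hands the job in, once; it reports no verdict.
The state is a dict: "time": time; "q": joint angles; "joint_vel": joint speeds; "joint_torque": joint torques, N m; "tool_pos": TCP position; "tcp_rot": TCP orientation; "wrist_force": force on the tool from outside, world axes, zero at the start; "torque": the same for the moment, N m; "width": opening from 0.0 (shut) to 1.0 (fully open).
Only numpy, scipy, OpenCV 4.12 (cv2) and the standard library are available. Lean on these libraries where they do the work, as an engineer would, in place of code of your own. Each camera call takes 0.05 s, during which the arm holds its last target.

## Working session

There is one attempt and no reset: what is moved stays moved. The work goes in short steps, Python scripts to look and compute and a tool call to move; the robot and the scene stay as the last step left them, time stands still between calls to the robot, and variables do not carry over. Pictures are saved under pics/ and viewed, and the job is handed in when it is done.

Besides the shell and the picture viewer there is one more tool, called after "Request:" by a JSON object that holds its "method" and its "body", one argument or row to a line. arm_command: Moves the arm, as the interface text tells. Its arguments: {"type":"object","properties":{"rows":{"type":"array","items":{"type":"object","properties":{"delta_rot":{"type":"array","items":{"type":"number"}},"xyz":{"type":"array","items":{"type":"number"}},"gripper":{"type":"number"}}}},"force":{"type":"number"}},"required":["rows"]}

```bash
mkdir -p pics; ls; python3 - <<'E'
from workcell import bot, read_camera
import cv2, numpy as np, pickle
s=bot.read_state(); print(s)
d={}
for n in("scene","top"):
    c=read_camera(n); d[n]=c
    cv2.imwrite(f"pics/{n}0.png",c["pixels"][:,:,::-1])
    print(n,c["intrinsics"],c["dist_coeffs"],c["camera_from_world"])
pickle.dump(d,open("cams0.pkl","wb"))
E
```

```text
pics
{'time': 0.0, 'q': array([ 1.22108876e+00,  2.64775791e-01,  1.60537464e+00, -1.72647857e-05,
        1.27374163e+00, -3.69042856e-02]), 'joint_vel': array([-2.01032919e-03,  1.14861652e-03,  1.17565118e-04,  8.25341632e-05,
       -8.86787415e-04,  4.06423208e-04]), 'joint_torque': array([-4.12355257e-04, -5.15115380e+01, -3.67317903e+01,  3.90937203e-05,
        1.32040426e-02, -1.26519527e-05]), 'tool_pos': array([0.20746985, 0.64154046, 0.22994646]), 'tcp_rot': array([ 2.53929469,  1.84754714, -0.00298136]), 'wrist_force': array([-0.24139099,  0.03332965,  0.10846451]), 'torque': array([ 0.00035119, -0.04374285,  0.00196744]), 'width': 1.0041200175228173}
scene [[375.60421264   0.         254.87823266]
 [  0.         375.60421264 190.4096234 ]
 [  0.           0.           1.        ]] [-0.08599075  0.          0.          0.          0.        ] [[ 0.84595146 -0.5332433   0.00420794 -0.48344018]
 [ 0.39370403  0.62986601  0.66952666 -0.17515405]
 [-0.35967104 -0.56473037  0.74277611 -0.80438766]
 [ 0.          0.          0.          1.        ]]
top [[424.96449547   0.         251.27789032]
 [  0.         424.96449547 188.32798653]
 [  0.           0.           1.        ]] [0.01371776 0.         0.         0.         0.        ] [[-0.02532175 -0.99939539 -0.02382583 -0.09296836]
 [ 0.98041791 -0.02948282  0.19470871 -0.50092236]
 [-0.19529344 -0.0184289   0.98057169 -0.88201775]
 [ 0.          0.          0.          1.        ]]
```

View pics/scene0.png

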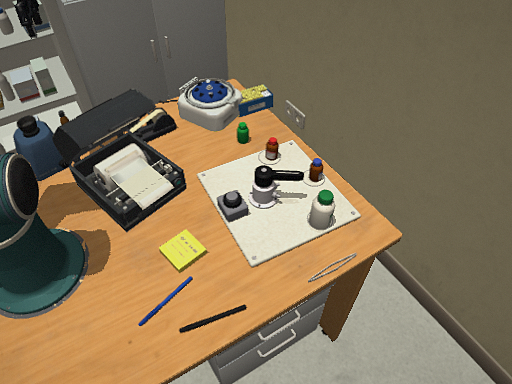

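View pics/top0.png

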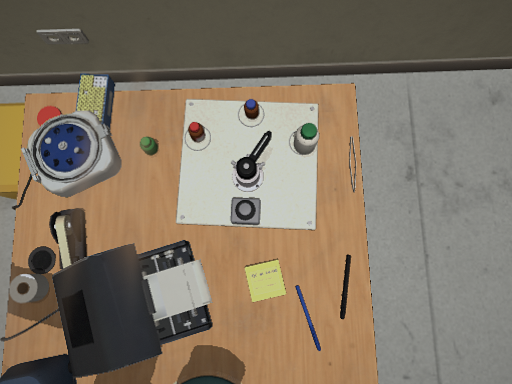

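The large white bottle is at right (top view ~ (306,138)), the arm points between the middle and right stations (hub (247,168), tip (267,135)), and the button is at (245,210). Next I measure.

```bash
cat > h.py <<'E'
import numpy as np, cv2
def ray(c,uv):
    K=c["intrinsics"];D=np.array(c["dist_coeffs"]);T=c["camera_from_world"]
    p=cv2.undistortPoints(np.array(uv,float).reshape(-1,1,2),K,D).reshape(-1,2)
    d=np.c_[p[:,0],-p[:,1],-np.ones(len(p))]@T[:3,:3]
    o=-T[:3,:3].T@T[:3,3]
    return o,d
def onz(c,uv,z):
    o,d=ray(c,uv); return o+d*((z-o[2])/d[:,2])[:,None]
def cloud(c):
    r=c["range_z"];v,u=np.mgrid[:r.shape[0],:r.shape[1]]
    o,d=ray(c,np.c_[u.ravel(),v.ravel()])
    P=o+d*r.ravel()[:,None]
    P[r.ravel()==0]=np.nan
    return P.reshape(r.shape+(3,))
E
python3 - <<'E'
import pickle,numpy as np,cv2
from h import *
d=pickle.load(open("cams0.pkl","rb"))
c=d["top"];im=c["pixels"];P=cloud(c)
# plate
hsv=cv2.cvtColor(im,cv2.COLOR_RGB2HSV)
m=((hsv[...,1]<40)&(hsv[...,2]>170)).astype(np.uint8)
m[:, :170]=0;m[:, 330:]=0;m[:95]=0;m[240:]=0
m=cv2.morphologyEx(m,cv2.MORPH_CLOSE,np.ones((5,5)))
cs,_=cv2.findContours(m,cv2.RETR_EXTERNAL,cv2.CHAIN_APPROX_NONE)
k=max(cs,key=cv2.contourArea);W=onz(c,k.reshape(-1,2),0.012)[:,:2]
r=cv2.minAreaRect(W.astype(np.float32));print(r);bx=cv2.boxPoints(r);print(bx)
for n in("top","scene"):
    c=d[n];P=cloud(c);hsv=cv2.cvtColor(c["pixels"],cv2.COLOR_RGB2HSV)
    for (zl,zh,lab) in((0.104,0.116,"hub/cap"),(0.098,0.106,"arm"),(0.044,0.07,"btn"),(0.04,0.046,"console")):
        M=(P[...,2]>zl)&(P[...,2]<zh)&(P[...,0]>.3)&(P[...,0]<.95)&(abs(P[...,1]+.1)<.25)
        nl,L,st,ce=cv2.connectedComponentsWithStats(M.astype(np.uint8))
        for i in range(1,nl):
            if st[i,4]>15:
                q=P[L==i];print(n,lab,st[i],q.mean(0).round(4),np.ptp(q,0).round(4))
E
python3 - <<'E'
import cv2
a=cv2.imread("pics/top0.png")[90:235,170:330]
cv2.imwrite("pics/topz.png",cv2.resize(a,None,fx=4.1,fy=4.1,interpolation=cv2.INTER_CUBIC)[:600,:800])
E
```

```text
((0.5680360198020935, -0.10108831524848938), (0.312883585691452, 0.29672667384147644), 85.91162109375)
[[ 0.40889668 -0.2465544 ]
 [ 0.70486826 -0.26770958]
 [ 0.72717535  0.04437777]
 [ 0.43120378  0.06553295]]
top hub/cap [301 123  17  15 190] [ 0.6064 -0.2315  0.109 ] [0.0313 0.0339 0.0091]
top hub/cap [236 157  21  20 300] [ 0.533  -0.0985  0.1075] [0.0406 0.0417 0.0096]
top arm [249 131  23  33 247] [ 0.5767 -0.1286  0.1027] [0.0692 0.0478 0.0078]
top arm [302 134  12   5  17] [ 0.594  -0.2268  0.1024] [0.0087 0.0232 0.007 ]
top arm [236 158  21  20  84] [ 0.5267 -0.0958  0.1038] [0.0403 0.0419 0.0074]
top btn [244 100  15  15 115] [ 0.6787 -0.1124  0.0563] [0.031  0.0321 0.0252]
top btn [188 123  16  15 122] [0.6293 0.0127 0.0571] [0.0305 0.0335 0.0246]
top btn [140 137  15  14 136] [0.6077 0.1239 0.0548] [0.0302 0.0315 0.0204]
top btn [295 136  22  15  86] [ 0.5876 -0.2249  0.0577] [0.0294 0.0461 0.0257]
top btn [233 162  31  23 187] [ 0.5249 -0.1018  0.0604] [0.0529 0.0666 0.0255]
top btn [232 199  28  24 427] [ 0.4492 -0.0944  0.0559] [0.0513 0.0595 0.025 ]
top btn [169 240 
[... 1704 characters left out ...]
24  0.0582] [0.0679 0.0598 0.0258]
scene btn [218 191  29  24 361] [ 0.4454 -0.0979  0.0549] [0.0549 0.0634 0.0256]
scene btn [310 206  24  17 173] [ 0.5901 -0.2433  0.057 ] [0.0403 0.0447 0.0259]
scene console [236 129  12   6  26] [0.6012 0.1204 0.0429] [0.0267 0.0279 0.0057]
scene console [265 149  13   5  18] [0.6247 0.0082 0.0426] [0.0262 0.0245 0.0056]
scene console [309 168  14   7  24] [ 0.6776 -0.1192  0.0435] [0.0275 0.0307 0.0053]
scene console [252 192  28   8  55] [ 0.53   -0.1202  0.0433] [0.0494 0.0457 0.0057]
scene console [217 194  31  22 219] [ 0.442  -0.1028  0.0436] [0.0567 0.0648 0.006 ]
scene console [310 214  22  10  37] [ 0.5894 -0.2424  0.0433] [0.0365 0.0369 0.006 ]
```

View pics/topz.png

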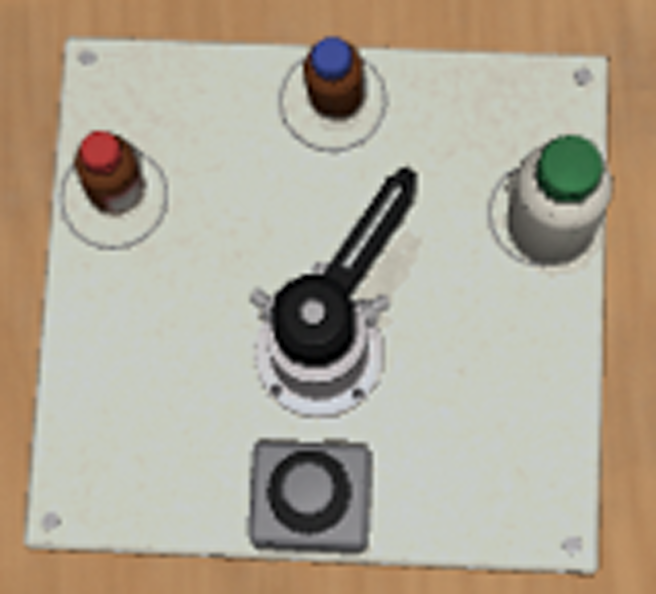

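```bash
python3 - <<'E'
import pickle,numpy as np,cv2
from h import *
d=pickle.load(open("cams0.pkl","rb"))
for n in("top","scene"):
    c=d[n];P=cloud(c);hsv=cv2.cvtColor(c["pixels"],cv2.COLOR_RGB2HSV);X,Y,Z=P[...,0],P[...,1],P[...,2]
    M=(np.hypot(X-.605,Y+.232)<.03)&(Z>.1); zt=np.nanpercentile(Z[M],90); q=P[M&(Z>zt-.004)];print(n,'cap',zt,((q.max(0)+q.min(0))/2).round(4),np.ptp(q,0).round(4))
    M=(np.hypot(X-.532,Y+.099)<.03)&(Z>.1); zt=np.nanpercentile(Z[M],90); q=P[M&(Z>zt-.004)];print(n,'hub',zt,((q.max(0)+q.min(0))/2).round(4),np.ptp(q,0).round(4))
    M=(np.hypot(X-.449,Y+.093)<.03)&(Z>.05); zt=np.nanpercentile(Z[M],90); q=P[M&(Z>zt-.004)];print(n,'btn',zt,((q.max(0)+q.min(0))/2).round(4),np.ptp(q,0).round(4))
    # white bottle body
    M=(hsv[...,1]<60)&(Z>.025)&(Z<.09)&(np.hypot(X-.605,Y+.232)<.04);q=P[M][:,:2]
    s,*_=np.linalg.lstsq(np.c_[2*q,np.ones(len(q))],(q**2).sum(1),rcond=None);print('body fit',s[:2],np.sqrt(s[2]+s[:2]@s[:2]))
    # dark arm by colour
    r=np.hypot(X-.532,Y+.099)
    M=(Z>.1)&(Z<.108)&(r>.03)&(r<.1);q=P[M][:,:2]
    mu=q.mean(0);w,v=np.linalg.eigh(np.cov((q-mu).T));dd=v[:,1];dd*=np.sign(dd[0]);print('arm dir',np.arctan2(dd[1],dd[0]),'from axis',np.arctan2(mu[1]+.099,mu[0]-.532),mu, r[M].max())
P=cloud(d["top"]).reshape(-1,3);
for a in np.linspace(0,1,12):
    p=np.array([.207,.642])*(1-a)+a*np.array([.6,-.09]);q=P[np.hypot(*(P[:,:2]-p).T)<.09];print(p.round(3),np.nanmax(q[:,2]).round(3) if len(q) else None)
E
```

```text
top cap 0.11102960955356338 [ 0.6072 -0.2308  0.1102] [0.0313 0.0313 0.006 ]
top hub 0.10988341369070569 [ 0.5339 -0.099   0.1098] [0.0389 0.0394 0.0077]
top btn 0.0665459587626929 [ 0.4505 -0.0926  0.0667] [0.0258 0.0257 0.008 ]
body fit [ 0.60402708 -0.23041003] 0.021352074179005455
arm dir -0.6056212270945109 from axis -0.5832031492900752 [ 0.58219    -0.13211316] 0.09254207148915186
scene cap 0.11120885423998231 [ 0.6056 -0.2312  0.1097] [0.031  0.0328 0.005 ]
scene hub 0.1100876731247965 [ 0.5312 -0.0993  0.1097] [0.0354 0.0415 0.0071]
scene btn 0.06736847265090207 [ 0.449 -0.091  0.067] [0.0259 0.0259 0.0071]
body fit [ 0.60279364 -0.23246311] 0.021560388085669683
arm dir -0.6083980573965564 from axis -0.5958910308815497 [ 0.58023452 -0.13170887] 0.0909602987089253
[0.207 0.642] None
[0.243 0.575] None
[0.278 0.509] 0.004
[0.314 0.442] 0.056
[0.35  0.376] 0.064
[0.386 0.309] 0.186
[0.421 0.243] 0.221
[0.457 0.176] 0.006
[0.493 0.11 ] 0.017
[0.529 0.043] 0.017
[ 0.564 -0.023] 0.114
[ 0.6  -0.09] 0.114
```

Both views agree: axis ≈ (0.532, −0.099), bottle direction ≈ −1.06 rad world, arm now ≈ −0.60, and button top ≈ (0.450, −0.092, 0.066). I'll lift clear of the case lid (z 0.22), close the fingers and travel.

Request:
{"method": "arm_command", "body": {
  "rows": [
    {"xyz":[0,0,-0.04],"gripper":0},
    {"xyz":[0,0,-0.04],"gripper":0},
    {"xyz":[0,0,-0.04],"gripper":0},
    {"xyz":[-0.032,0.033,0],"gripper":0},
    {"xyz":[-0.032,0.033,0],"gripper":0},
    {"xyz":[-0.032,0.033,0],"gripper":0},
    {"xyz":[-0.032,0.033,0],"gripper":0},
    {"xyz":[-0.032,0.033,0],"gripper":0},
    {"xyz":[-0.032,0.033,0],"gripper":0},
    {"xyz":[-0.032,0.033,0],"gripper":0},
    {"xyz":[-0.032,0.033,0],"gripper":0},
    {"xyz":[-0.032,0.033,0],"gripper":0}
  ]
}}

```text
invalid input
```

Request:
{"method": "arm_command", "body": {
  "rows": [
    {"xyz":[-0.032,0.033,0]},
    {"xyz":[-0.032,0.033,0]},
    {"xyz":[-0.032,0.033,0]},
    {"xyz":[-0.032,0.033,0]},
    {"xyz":[-0.032,0.033,0]},
    {"xyz":[-0.032,0.033,0]},
    {"xyz":[-0.032,0.033,0]},
    {"xyz":[-0.032,0.033,0]},
    {"xyz":[-0.032,0.033,0]},
    {"delta_rot":[0,0,0.14]},
    {"delta_rot":[0,0,0.14]},
    {"delta_rot":[0,0,0.14]}
  ]
}}

```text
invalid input
```

Request:
{"method": "arm_command", "body": {
  "rows": [
    {"delta_rot":[0,0,0.14]},
    {"delta_rot":[0,0,0.14]},
    {"delta_rot":[0,0,0.14]},
    {"delta_rot":[0,0,0.14]},
    {"delta_rot":[0,0,0.14]},
    {"delta_rot":[0,0,0.14]},
    {"delta_rot":[0,0,0.14]},
    {"delta_rot":[0,0,0.14]},
    {"delta_rot":[0,0,0.14]},
    {"delta_rot":[0,0,0.14]},
    {"xyz":[0,0,0]},
    {"xyz":[0,0,0]}
  ]
}}

```text
invalid input
```

Request:
{"method": "arm_command", "body": {
  "rows": [
    {"delta_rot":[0,0,0],"xyz":[0,0,-0.04],"gripper":0},
    {"delta_rot":[0,0,0],"xyz":[0,0,-0.04],"gripper":0},
    {"delta_rot":[0,0,0],"xyz":[0,0,-0.04],"gripper":0}
  ]
}}

```text
time: 0.4
tool_pos: [0.2075, 0.6416, 0.3513]
tcp_rot: [2.539, 1.848, -0.003]
wrist_force: [-0.0, 0.8, 0.3]
width: 0.517
```

Request:
{"method": "arm_command", "body": {
  "rows": [
    {"delta_rot":[0,0,0],"xyz":[-0.032,0.033,0],"gripper":0},
    {"delta_rot":[0,0,0],"xyz":[-0.032,0.033,0],"gripper":0},
    {"delta_rot":[0,0,0],"xyz":[-0.032,0.033,0],"gripper":0},
    {"delta_rot":[0,0,0],"xyz":[-0.032,0.033,0],"gripper":0},
    {"delta_rot":[0,0,0],"xyz":[-0.032,0.033,0],"gripper":0},
    {"delta_rot":[0,0,0],"xyz":[-0.032,0.033,0],"gripper":0},
    {"delta_rot":[0,0,0],"xyz":[-0.032,0.033,0],"gripper":0},
    {"delta_rot":[0,0,0],"xyz":[-0.032,0.033,0],"gripper":0},
    {"delta_rot":[0,0,0],"xyz":[-0.032,0.033,0],"gripper":0}
  ]
}}

```text
time: 1.3
tool_pos: [0.4019, 0.275, 0.3509]
tcp_rot: [2.54, 1.849, -0.001]
wrist_force: [0.9, 0.7, -0.3]
width: -0.003
```

Request:
{"method": "arm_command", "body": {
  "rows": [
    {"delta_rot":[0,0,0],"xyz":[-0.032,0.033,0],"gripper":0},
    {"delta_rot":[0,0,0],"xyz":[-0.032,0.033,0],"gripper":0},
    {"delta_rot":[0,0,0],"xyz":[-0.032,0.033,0],"gripper":0},
    {"delta_rot":[0,0,0],"xyz":[-0.032,0.033,0],"gripper":0},
    {"delta_rot":[0,0,0],"xyz":[-0.032,0.033,0],"gripper":0},
    {"delta_rot":[0,0,0],"xyz":[-0.032,0.033,0],"gripper":0},
    {"delta_rot":[0,0,0],"xyz":[-0.032,0.033,0],"gripper":0},
    {"delta_rot":[0,0,0],"xyz":[-0.032,0.033,0],"gripper":0},
    {"delta_rot":[0,0,0],"xyz":[-0.032,0.033,0],"gripper":0}
  ]
}}

```text
time: 2.2
tool_pos: [0.596, -0.0904, 0.3507]
tcp_rot: [-2.54, -1.848, 0.001]
wrist_force: [0.6, 0.5, 0.0]
width: -0.002
```

Request:
{"method": "arm_command", "body": {
  "rows": [
    {"delta_rot":[0,0,0.14],"xyz":[0,0,0],"gripper":0},
    {"delta_rot":[0,0,0.14],"xyz":[0,0,0],"gripper":0},
    {"delta_rot":[0,0,0.14],"xyz":[0,0,0],"gripper":0},
    {"delta_rot":[0,0,0.14],"xyz":[0,0,0],"gripper":0},
    {"delta_rot":[0,0,0.14],"xyz":[0,0,0],"gripper":0},
    {"delta_rot":[0,0,0.14],"xyz":[0,0,0],"gripper":0},
    {"delta_rot":[0,0,0.14],"xyz":[0,0,0],"gripper":0},
    {"delta_rot":[0,0,0.14],"xyz":[0,0,0],"gripper":0},
    {"delta_rot":[0,0,0.14],"xyz":[0,0,0],"gripper":0},
    {"delta_rot":[0,0,0.14],"xyz":[0,0,0],"gripper":0},
    {"delta_rot":[0,0,0.14],"xyz":[0,0,0],"gripper":0},
    {"delta_rot":[0,0,0.14],"xyz":[0,0,0],"gripper":0}
  ]
}}

```text
time: 3.4
tool_pos: [0.5953, -0.0886, 0.3506]
tcp_rot: [3.07, -0.667, -0.002]
wrist_force: [0.3, -0.3, -0.1]
width: -0.001
```

Request:
{"method": "arm_command", "body": {
  "rows": [
    {"delta_rot":[0,0,0.14],"xyz":[0,0,0],"gripper":0},
    {"delta_rot":[0,0,0.04],"xyz":[0,0,0],"gripper":0},
    {"delta_rot":[0,0,0],"xyz":[0,0,0],"gripper":0}
  ]
}}

```text
time: 3.7
tool_pos: [0.5953, -0.0885, 0.3506]
tcp_rot: [3.0, -0.931, -0.002]
wrist_force: [0.2, 0.6, -0.5]
width: 0.003
```

```bash
cat > look.py <<'E'
import sys,pickle,cv2,numpy as np
from workcell import bot, read_camera
from scipy.spatial.transform import Rotation as R
from h import *
tag=sys.argv[1];d={}
for n in sys.argv[2:]:
    d[n]=read_camera(n);cv2.imwrite(f"pics/{n}{tag}.png",d[n]["pixels"][:,:,::-1])
pickle.dump(d,open(f"cams{tag}.pkl","wb"))
s=bot.read_state();Rm=R.from_rotvec(s["tcp_rot"]).as_matrix()
print(s["time"],s["q"].round(3),s["tool_pos"].round(4),"xyaw",np.arctan2(Rm[1,0],Rm[0,0]).round(4),"z",Rm[:,2].round(3),s["wrist_force"].round(2),s["width"])
E
python3 look.py 1 wrist top
```

```text
3.8 [-0.189  0.077  1.605  0.     1.461  0.412] [ 0.5954 -0.0885  0.3508] xyaw -0.6008 z [-0.001  0.    -1.   ] [-0.86 -0.57  0.05] 0.0006937863441764197
```

View pics/wrist1.png

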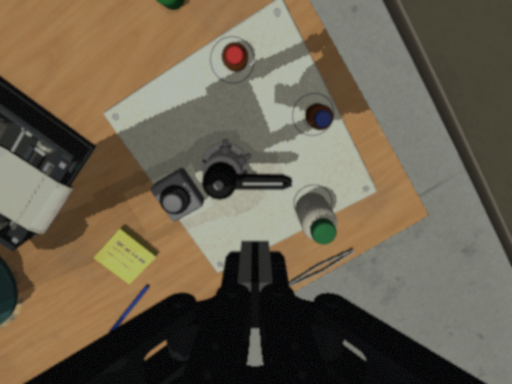

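View pics/top1.png

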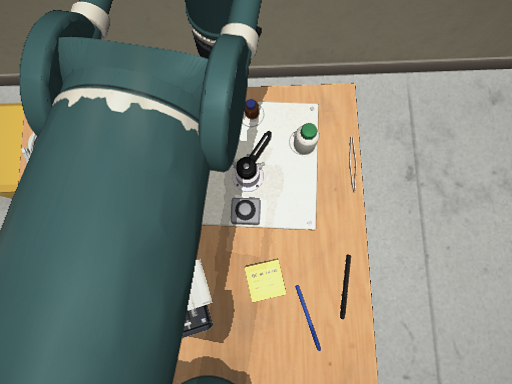

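The wrist view shows the arm lying level with the tool's x axis (hub (220,180), tip (290,182)). The bottle's green cap is at (322,231) and the button at (173,198). I'll check the angles with this camera too.

```bash
cat > ang.py <<'E'
import sys,pickle,cv2,numpy as np
from h import *
def circ(q):
    s,*_=np.linalg.lstsq(np.c_[2*q,np.ones(len(q))],(q**2).sum(1),rcond=None);return s[:2],np.sqrt(s[2]+s[:2]@s[:2])
d=pickle.load(open(sys.argv[1],"rb"))
for n,c in d.items():
    P=cloud(c);hsv=cv2.cvtColor(c["pixels"],cv2.COLOR_RGB2HSV);X,Y,Z=P[...,0],P[...,1],P[...,2]
    # cap: green colour mask, contour -> plane z=.110 (top rim)
    M=(hsv[...,0]>60)&(hsv[...,0]<95)&(hsv[...,1]>90)&(np.hypot(X-.605,Y+.232)<.035)&(Z>.104)
    q=P[M][:,:2]
    if len(q)<30: print(n,"no cap");continue
    b=(q.max(0)+q.min(0))/2
    M=(np.hypot(X-.532,Y+.099)<.028)&(Z>.1065)&(Z<.118)&(hsv[...,2]<140); h=P[M][:,:2]
    hub=(h.max(0)+h.min(0))/2
    r=np.hypot(X-hub[0],Y-hub[1])
    M=(Z>.097)&(Z<.108)&(r>.03)&(r<.084)&(hsv[...,2]<120)&(hsv[...,1]<120); a=P[M]
    mu=a[:,:2].mean(0);w,v=np.linalg.eigh(np.cov((a[:,:2]-mu).T));dd=v[:,1]*np.sign(v[:,1]@(mu-hub))
    th=lambda v:np.arctan2(v[1],v[0])
    print(n,"cap",b.round(4),np.ptp(q,0).round(3),"hub",hub.round(4),np.ptp(h,0).round(3),"bottle ang %.4f dist %.4f"%(th(b-hub),np.hypot(*(b-hub))),"arm dir %.4f from hub %.4f n %d z %.4f"%(th(dd),th(mu-hub),len(a),a[:,2].mean()),"at world axis: bottle %.4f"%th(b-[.532,-.099]))
E
python3 ang.py cams0.pkl; python3 ang.py cams1.pkl
```

```text
scene cap [ 0.6056 -0.2324] [0.031 0.03 ] hub [ 0.5312 -0.0982] [0.035 0.039] bottle ang -1.0646 dist 0.1534 arm dir -0.6232 from hub -0.6119 n 126 z 0.1029 at world axis: bottle -1.0665
top cap [ 0.6072 -0.2308] [0.031 0.031] hub [ 0.5329 -0.0982] [0.037 0.037] bottle ang -1.0597 dist 0.1519 arm dir -0.5983 from hub -0.6094 n 163 z 0.1025 at world axis: bottle -1.0524
wrist cap [ 0.6074 -0.2288] [0.03 0.03] hub [ 0.5333 -0.0958] [0.036 0.039] bottle ang -1.0622 dist 0.1522 arm dir -0.6147 from hub -0.6063 n 486 z 0.1024 at world axis: bottle -1.0442
top cap [ 0.6066 -0.231 ] [0.032 0.031] hub [ 0.533  -0.0981] [0.037 0.037] bottle ang -1.0651 dist 0.1519 arm dir -0.5953 from hub -0.6097 n 157 z 0.1027 at world axis: bottle -1.0568
```

Request:
{"method": "arm_command", "body": {
  "rows": [
    {"delta_rot":[0,0,0],"xyz":[0.015,-0.001,0.03],"gripper":0},
    {"delta_rot":[0,0,0],"xyz":[0,0,0.04],"gripper":0},
    {"delta_rot":[0,0,0],"xyz":[0,0,0.04],"gripper":0},
    {"delta_rot":[0,0,0],"xyz":[0,0,0.04],"gripper":0},
    {"delta_rot":[0,0,0],"xyz":[0,0,0.04],"gripper":0},
    {"delta_rot":[0,0,0],"xyz":[0,0,0.03],"gripper":0},
    {"delta_rot":[0,0,0],"xyz":[0,0,0],"gripper":0}
  ]
}}

```text
time: 4.5
tool_pos: [0.604, -0.0954, 0.1253]
tcp_rot: [3.0, -0.93, -0.018]
wrist_force: [-0.3, 0.5, -0.4]
width: -0.001
```

```bash
python3 look.py 2 wrist scene
```

```text
4.6 [-0.197  0.234  1.833  0.     1.075  0.404] [ 0.6084 -0.0962  0.1312] xyaw -0.6015 z [-0.001  0.    -1.   ] [-0.4  -0.93 -0.4 ] -0.002263998652635374
```

View pics/wrist2.png

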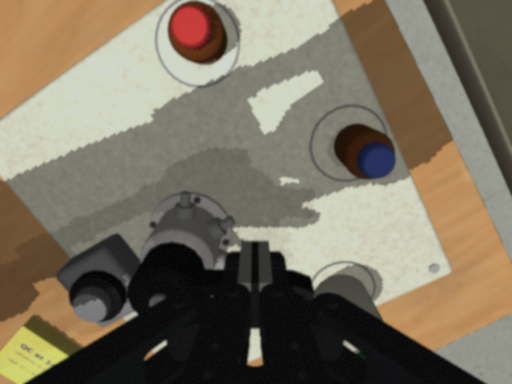

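View pics/scene2.png

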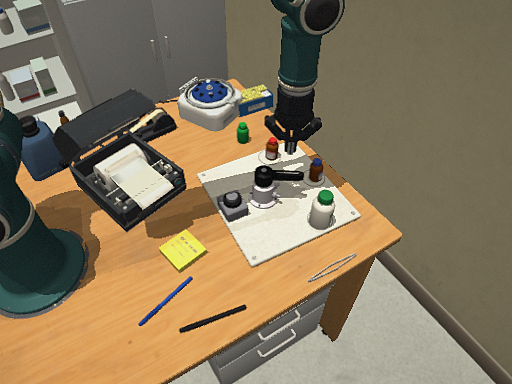

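Request:
{"method": "arm_command", "body": {
  "rows": [
    {"delta_rot":[0,0,0],"xyz":[0.006,0,0.024],"gripper":0},
    {"delta_rot":[0,0,0],"xyz":[0,0,0.02],"gripper":0},
    {"delta_rot":[0,0,0],"xyz":[0,0.01,0],"gripper":0},
    {"delta_rot":[0,0,0],"xyz":[0,0.007,0],"gripper":0},
    {"delta_rot":[0,0,0],"xyz":[0,0,0],"gripper":0},
    {"delta_rot":[0,0,0],"xyz":[0,0,0],"gripper":0}
  ]
}}

```text
time: 5.2
tool_pos: [0.6051, -0.1144, 0.0895]
tcp_rot: [-3.0, 0.932, -0.005]
wrist_force: [0.9, 0.1, 0.4]
width: -0.001
```

```bash
python3 look.py 3 wrist scene; python3 ang.py cams3.pkl; python3 - <<'E'
import cv2
a=cv2.imread("pics/scene3.png")[110:260,190:390]
cv2.imwrite("pics/scene3z.png",cv2.resize(a,None,fx=4,fy=4,interpolation=cv2.INTER_CUBIC))
E
```

```text
5.3 [-0.227  0.275  1.869  0.     0.996  0.375] [ 0.6048 -0.1139  0.0888] xyaw -0.6022 z [ 0.002 -0.    -1.   ] [-0.52 -0.53 -0.45] 0.0021819086066303664
wrist no cap
scene cap [ 0.6055 -0.2319] [0.032 0.033] hub [ 0.5317 -0.0996] [0.039 0.039] bottle ang -1.0625 dist 0.1515 arm dir -0.4052 from hub -0.5214 n 157 z 0.1026 at world axis: bottle -1.0660
```

View pics/scene3z.png

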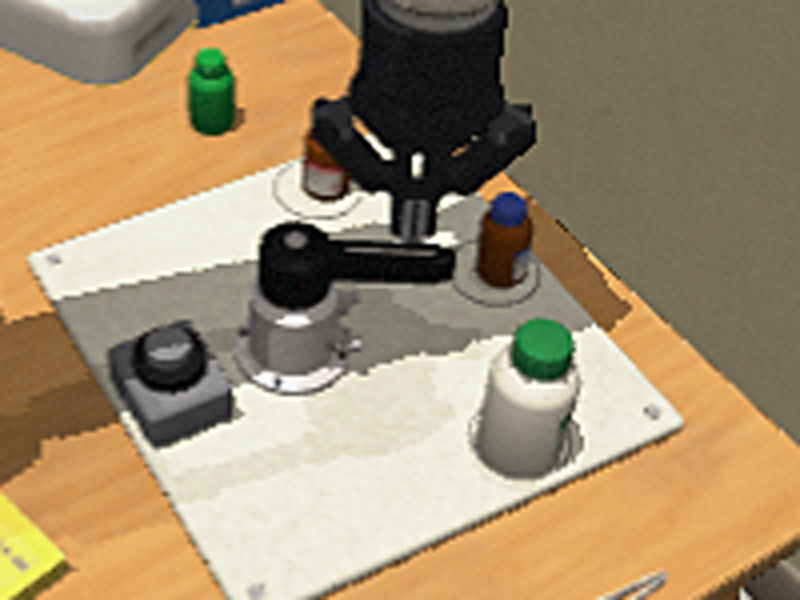

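Request:
{"method": "arm_command", "body": {
  "rows": [
    {"delta_rot":[0,0,0],"xyz":[0,0.005,0],"gripper":0},
    {"delta_rot":[0,0,0],"xyz":[0,0.004,0],"gripper":0},
    {"delta_rot":[0,0,0.05],"xyz":[0.001,0.0034,0],"gripper":0},
    {"delta_rot":[0,0,0.05],"xyz":[0.001,0.0034,0],"gripper":0},
    {"delta_rot":[0,0,0.05],"xyz":[0.001,0.0034,0],"gripper":0},
    {"delta_rot":[0,0,0.05],"xyz":[0.001,0.0034,0],"gripper":0},
    {"delta_rot":[0,0,0.05],"xyz":[0.001,0.0034,0],"gripper":0},
    {"delta_rot":[0,0,0.05],"xyz":[0.001,0.0034,0],"gripper":0},
    {"delta_rot":[0,0,0.05],"xyz":[0.001,0.0034,0],"gripper":0},
    {"delta_rot":[0,0,0],"xyz":[0,0,0],"gripper":0},
    {"delta_rot":[0,0,0],"xyz":[0,0,0],"gripper":0}
  ]
}}

```text
time: 6.4
tool_pos: [0.5877, -0.1431, 0.0873]
tcp_rot: [-2.793, 1.438, -0.0]
wrist_force: [0.6, 2.3, 0.6]
width: 0.002
```

```bash
python3 look.py 4 top scene; python3 ang.py cams4.pkl; python3 - <<'E'
import cv2
a=cv2.imread("pics/scene4.png")[110:260,190:390]
cv2.imwrite("pics/scene4z.png",cv2.resize(a,None,fx=4,fy=4,interpolation=cv2.INTER_CUBIC))
E
```

```text
6.5 [-0.28   0.26   1.891  0.     0.99   0.671] [ 0.5878 -0.1431  0.0873] xyaw -0.9511 z [ 0.  0. -1.] [-0.18  0.74  0.21] 0.0006416071616638841Traceback (most recent call last):
  File "ang.py", line 14, in <module>
    hub=(h.max(0)+h.min(0))/2
         ~~~~~^^^
    return umr_maximum(a, axis, None, out, keepdims, initial, where)
ValueError: zero-size array to reduction operation maximum which has no identity
```

View pics/scene4z.png

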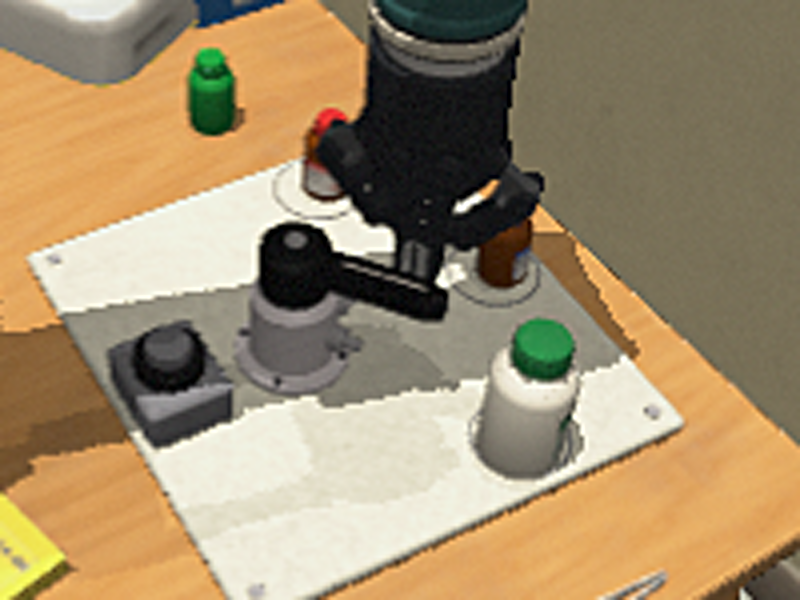

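View pics/top4.png

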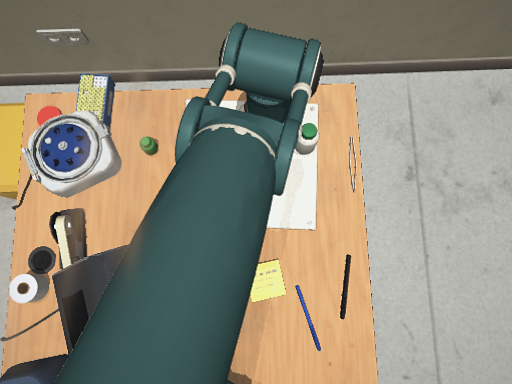

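Request:
{"method": "arm_command", "body": {
  "rows": [
    {"delta_rot":[0,0,0.05],"xyz":[0.001,0.0034,0],"gripper":0},
    {"delta_rot":[0,0,0.05],"xyz":[0.001,0.0034,0],"gripper":0},
    {"delta_rot":[0,0,0],"xyz":[0,0,0],"gripper":0},
    {"delta_rot":[0,0,0],"xyz":[0,0,0],"gripper":0},
    {"delta_rot":[0,0,0],"xyz":[0,0,0],"gripper":0}
  ]
}}

```text
time: 7.0
tool_pos: [0.5832, -0.1486, 0.0873]
tcp_rot: [2.718, -1.576, 0.0]
wrist_force: [1.4, 0.4, 1.1]
width: 0.001
```

```bash
python3 look.py 5 scene
```

```text
7.05 [-0.291  0.255  1.898 -0.     0.989  0.76 ] [ 0.5833 -0.1486  0.0873] xyaw -1.0511 z [ 0. -0. -1.] [0.28 1.23 0.39] -0.0025178489571279854
```

Request:
{"method": "arm_command", "body": {
  "rows": [
    {"delta_rot":[0,0,0],"xyz":[0,-0.02,0],"gripper":0},
    {"delta_rot":[0,0,0],"xyz":[0,0,-0.04],"gripper":0},
    {"delta_rot":[0,0,0],"xyz":[0,0,-0.04],"gripper":0},
    {"delta_rot":[0,0,0],"xyz":[0,0,-0.04],"gripper":0},
    {"delta_rot":[0,0,0],"xyz":[0,0,-0.04],"gripper":0},
    {"delta_rot":[0,0,0],"xyz":[0,0,-0.04],"gripper":0},
    {"delta_rot":[0,0,0],"xyz":[0,0,-0.04],"gripper":0},
    {"delta_rot":[0,0,0],"xyz":[0,0,0],"gripper":0},
    {"delta_rot":[0,0,0],"xyz":[0,0,0],"gripper":0}
  ]
}}

```text
time: 7.95
tool_pos: [0.6011, -0.1392, 0.3288]
tcp_rot: [-2.717, 1.577, -0.005]
wrist_force: [0.3, -0.9, -1.2]
width: -0.001
```

```bash
python3 look.py 6 wrist scene; python3 ang.py cams6.pkl
```

```text
8.05 [-0.268  0.111  1.613 -0.     1.421  0.784] [ 0.5997 -0.1387  0.3255] xyaw -1.0519 z [-0.003  0.    -1.   ] [-0.43 -0.88  0.23] 5.0429304565771886e-06
wrist cap [ 0.6082 -0.2296] [0.03  0.031] hub [ 0.5335 -0.0969] [0.037 0.037] bottle ang -1.0582 dist 0.1524 arm dir -1.0508 from hub -1.0707 n 559 z 0.1024 at world axis: bottle -1.0427
scene cap [ 0.6055 -0.2322] [0.032 0.032] hub [ 0.5318 -0.0976] [0.038 0.036] bottle ang -1.0699 dist 0.1535 arm dir -1.0962 from hub -1.1006 n 122 z 0.1029 at world axis: bottle -1.0667
```

View pics/wrist6.png

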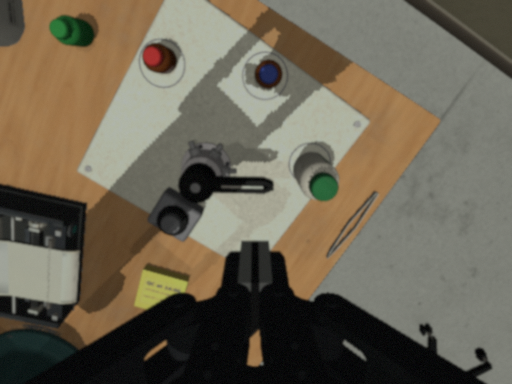

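```bash
cat > ang2.py <<'E'
import sys,pickle,cv2,numpy as np
from h import *
d=pickle.load(open(sys.argv[1],"rb"));a0=float(sys.argv[2])
for n,c in d.items():
    P=cloud(c);hsv=cv2.cvtColor(c["pixels"],cv2.COLOR_RGB2HSV);Z=P[...,2]
    M=(np.hypot(P[...,0]-.532,P[...,1]+.099)<.028)&(Z>.1065)&(Z<.118)
    # hub: ray of top-surface pixels onto z=.111, circle-fit of the outline of the mask
    H=np.argwhere(M)[:,::-1]; W=onz(c,H,.111)[:,:2]
    hc,hr=cv2.minEnclosingCircle(W.astype(np.float32)); hc=np.array(hc)
    M=(Z>.099)&(Z<.108)&(np.hypot(P[...,0]-hc[0],P[...,1]-hc[1])<.1)&(np.hypot(P[...,0]-hc[0],P[...,1]-hc[1])>.02)
    A=np.argwhere(M)[:,::-1];W=onz(c,A,.103)[:,:2]-hc
    u=np.array([np.cos(a0),np.sin(a0)]);nn=np.array([-u[1],u[0]]);r=W@u;t=W@nn
    bs=[]
    for lo in np.arange(.032,.082,.005):
        k=(r>=lo)&(r<lo+.005)
        if k.sum()>3: bs.append((lo+.0025,(t[k].max()+t[k].min())/2,np.ptp(t[k])))
    bs=np.array(bs);f=np.polyfit(bs[:,0],bs[:,1],1)
    G=(hsv[...,0]>60)&(hsv[...,0]<95)&(hsv[...,1]>90)&(np.hypot(P[...,0]-.605,P[...,1]+.232)<.035)&(Z>.107)
    Gp=np.argwhere(G)[:,::-1];Wc=onz(c,Gp,.110)[:,:2];cc,cr=cv2.minEnclosingCircle(Wc.astype(np.float32));cc=np.array(cc)
    b=cc-hc
    print(n,"hub",hc.round(4),round(hr,4),"cap",cc.round(4),round(cr,4),"bottle %.4f"%np.arctan2(b[1],b[0]),"arm slope dir %.4f"%(a0+f[0]),"thru hub %.4f"%(a0+(bs[:,1]/bs[:,0]).mean()),"offset at r0 %.4f"%f[1],"w",bs[:,2].mean().round(4),"rmax",r.max().round(4))
E
for i in 0 1; do python3 ang2.py cams$i.pkl -.61; done; python3 ang2.py cams6.pkl -1.06
```

```text
scene hub [ 0.53   -0.1012] 0.02 cap [ 0.6046 -0.2332] 0.0168 bottle -1.0558 arm slope dir -0.6154 thru hub -0.5403 offset at r0 0.0040 w 0.0179 rmax 0.0912
top hub [ 0.5325 -0.0981] 0.0193 cap [ 0.6059 -0.231 ] 0.0163 bottle -1.0663 arm slope dir -0.6019 thru hub -0.6015 offset at r0 0.0000 w 0.0154 rmax 0.0923
wrist hub [ 0.5342 -0.0951] 0.0193 cap [ 0.6078 -0.2278] 0.0158 bottle -1.0643 arm slope dir -0.6147 thru hub -0.6296 offset at r0 -0.0008 w 0.0161 rmax 0.0917
top hub [ 0.5317 -0.0988] 0.02 cap [ 0.6063 -0.2314] 0.0158 bottle -1.0585 arm slope dir -0.5967 thru hub -0.5827 offset at r0 0.0008 w 0.0154 rmax 0.0926
wrist hub [ 0.5348 -0.0969] 0.0195 cap [ 0.6082 -0.2292] 0.0154 bottle -1.0643 arm slope dir -1.0778 thru hub -1.0931 offset at r0 -0.0008 w 0.016 rmax 0.0921
scene hub [ 0.5293 -0.1015] 0.0208 cap [ 0.6049 -0.2326] 0.0163 bottle -1.0477 arm slope dir -1.0850 thru hub -1.0128 offset at r0 0.0039 w 0.0185 rmax 0.0911
```

Wrist view: the arm (hub (198,185), tip (272,185)) points at the bottle, with estimates of −1.05 to −1.08 against the bottle's −1.063. I'll move aside for an unobstructed top view.

Request:
{"method": "arm_command", "body": {
  "rows": [
    {"delta_rot":[0,0,0],"xyz":[-0.043,-0.013,0],"gripper":0},
    {"delta_rot":[0,0,0],"xyz":[-0.043,-0.013,0],"gripper":0},
    {"delta_rot":[0,0,0],"xyz":[-0.043,-0.013,0],"gripper":0},
    {"delta_rot":[0,0,0],"xyz":[-0.043,-0.013,0],"gripper":0},
    {"delta_rot":[0,0,0],"xyz":[-0.043,-0.013,0],"gripper":0},
    {"delta_rot":[0,0,0],"xyz":[0,0,0],"gripper":0},
    {"delta_rot":[0,0,0],"xyz":[0,0,0],"gripper":0}
  ]
}}

```text
time: 8.75
tool_pos: [0.5493, 0.0809, 0.3251]
tcp_rot: [2.717, -1.572, -0.004]
wrist_force: [-0.9, 0.0, 0.3]
width: 0.004
```

```bash
python3 look.py 7 top scene wrist; python3 ang2.py cams7.pkl -1.06;python3 ang.py cams7.pkl;  python3 - <<'E'
import cv2
a=cv2.imread("pics/top7.png")[90:235,170:330]
cv2.imwrite("pics/top7z.png",cv2.resize(a,None,fx=4.1,fy=4.1,interpolation=cv2.INTER_CUBIC)[:600,:800])
E
```

```text
8.9 [ 9.800e-02 -6.000e-03  1.734e+00 -1.000e-03  1.416e+00  1.152e+00] [0.5502 0.0791 0.3261] xyaw -1.0531 z [-0.002 -0.001 -1.   ] [-1.04  0.34 -0.54] -0.0026315181157042875
top hub [ 0.5317 -0.0979] 0.0206 cap [ 0.6064 -0.2309] 0.0158 bottle -1.0588 arm slope dir -1.0720 thru hub -1.0521 offset at r0 0.0011 w 0.0159 rmax 0.0936
scene hub [ 0.5304 -0.1016] 0.0201 cap [ 0.6051 -0.2332] 0.0163 bottle -1.0541 arm slope dir -1.0612 thru hub -1.0364 offset at r0 0.0013 w 0.019 rmax 0.0897
wrist hub [ 0.5344 -0.0945] 0.0188 cap [ 0.6072 -0.2281] 0.0158 bottle -1.0716 arm slope dir -1.0791 thru hub -1.1064 offset at r0 -0.0014 w 0.0169 rmax 0.0935
top cap [ 0.6069 -0.2309] [0.031 0.031] hub [ 0.5318 -0.0972] [0.038 0.039] bottle ang -1.0589 dist 0.1534 arm dir -1.0791 from hub -1.0660 n 176 z 0.1026 at world axis: bottle -1.0544
scene cap [ 0.605  -0.2324] [0.031 0.03 ] hub [ 0.5326 -0.0986] [0.036 0.039] bottle ang -1.0748 dist 0.1521 arm dir -1.0644 from hub -1.1064 n 132 z 0.1028 at world axis: bottle -1.0703
wrist cap [ 0.6066 -0.2292] [0.029 0.029] hub [ 0.5335 -0.0971] [0.035 0.037] bottle ang -1.0657 dist 0.1510 arm dir -1.0748 from hub -1.0642 n 470 z 0.1024 at world axis: bottle -1.0508
```

View pics/top7z.png

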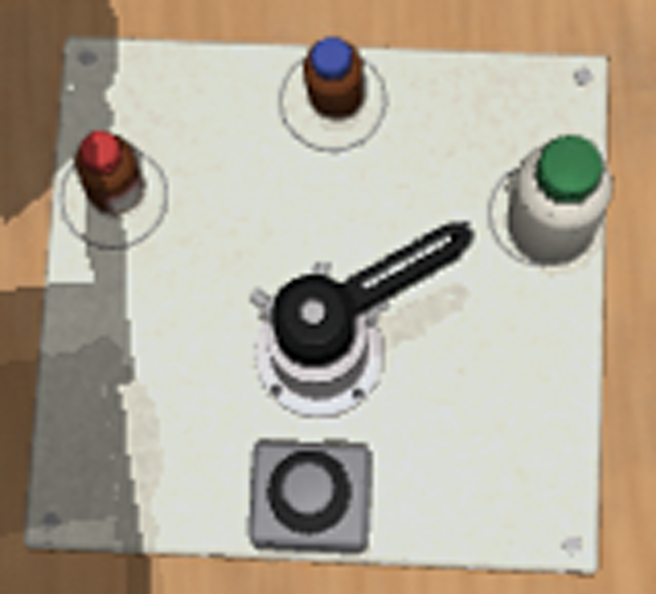

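Arm −1.052 to −1.079 (mean ≈ −1.067) against bottle ≈ −1.062, so they agree within about 0.01 rad, and the bottles haven't moved. On to the button. I'll turn so the wide side of the gripper stays off the hub.

Request:
{"method": "arm_command", "body": {
  "rows": [
    {"delta_rot":[0,0,0],"xyz":[0.02,0.0344,0],"gripper":0},
    {"delta_rot":[0,0,0],"xyz":[0.02,0.0344,0],"gripper":0},
    {"delta_rot":[0,0,0],"xyz":[0.02,0.0344,0],"gripper":0},
    {"delta_rot":[0,0,0],"xyz":[0.02,0.0344,0],"gripper":0},
    {"delta_rot":[0,0,0],"xyz":[0.02,0.0344,0],"gripper":0},
    {"delta_rot":[0,0,0.14],"xyz":[0,0,0],"gripper":0},
    {"delta_rot":[0,0,0.14],"xyz":[0,0,0],"gripper":0},
    {"delta_rot":[0,0,0.14],"xyz":[0,0,0],"gripper":0},
    {"delta_rot":[0,0,0.14],"xyz":[0,0,0],"gripper":0},
    {"delta_rot":[0,0,0],"xyz":[0,0,0],"gripper":0},
    {"delta_rot":[0,0,0],"xyz":[0,0,0],"gripper":0}
  ]
}}

```text
time: 10.0
tool_pos: [0.4504, -0.0928, 0.3271]
tcp_rot: [2.177, -2.265, -0.0]
wrist_force: [-0.5, -0.0, -0.1]
width: -0.001
```

```bash
python3 look.py 8 wrist scene; python3 - <<'E'
import pickle,numpy as np
from h import *
d=pickle.load(open("cams8.pkl","rb"))
for n,c in d.items():
    P=cloud(c);X,Y,Z=P[...,0],P[...,1],P[...,2]
    M=(np.hypot(X-.449,Y+.092)<.03)&(Z>.06)&(Z<.075);q=P[M];print(n,len(q),((q.max(0)+q.min(0))/2).round(4),np.ptp(q,0).round(4))
E
```

```text
10.1 [-0.256 -0.199  1.907 -0.     1.434  1.354] [ 0.4505 -0.0924  0.3272] xyaw -1.6107 z [-0.  0. -1.] [ 0.69 -0.8   0.24] 0.002679212551139945
wrist 377 [ 0.4509 -0.0918  0.0639] [0.0269 0.0267 0.0078]
scene 102 [ 0.4488 -0.0916  0.0648] [0.0267 0.027  0.009 ]
```

View pics/wrist8.png

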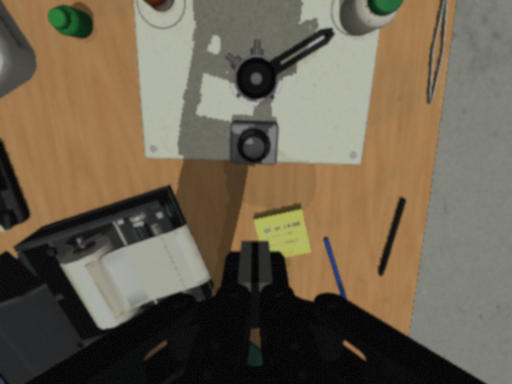

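The button (254,146) sits directly under the tool: TCP (0.4505, −0.0924) against (0.450, −0.092) measured. I'll descend to just above it.

Request:
{"method": "arm_command", "body": {
  "rows": [
    {"delta_rot":[0,0,0],"xyz":[0,0,0.04],"gripper":0},
    {"delta_rot":[0,0,0],"xyz":[0,0,0.04],"gripper":0},
    {"delta_rot":[0,0,0],"xyz":[0,0,0.04],"gripper":0},
    {"delta_rot":[0,0,0],"xyz":[0,0,0.04],"gripper":0},
    {"delta_rot":[0,0,0],"xyz":[0,0,0.04],"gripper":0},
    {"delta_rot":[0,0,0],"xyz":[0,0,0.03],"gripper":0},
    {"delta_rot":[0,0,0],"xyz":[0,0,0.02],"gripper":0},
    {"delta_rot":[0,0,0],"xyz":[0,0,0],"gripper":0},
    {"delta_rot":[0,0,0],"xyz":[0,0,0],"gripper":0},
    {"delta_rot":[0,0,0],"xyz":[0,0,0],"gripper":0}
  ]
}}

```text
time: 11.1
tool_pos: [0.4521, -0.0923, 0.0789]
tcp_rot: [-2.175, 2.265, -0.004]
wrist_force: [-0.1, -0.8, -0.0]
width: 0.003
```

```bash
python3 look.py 9 scene; python3 - <<'E'
import cv2
a=cv2.imread("pics/scene9.png")[110:260,190:390]
cv2.imwrite("pics/scene9z.png",cv2.resize(a,None,fx=4,fy=4,interpolation=cv2.INTER_CUBIC))
E
```

```text
11.15 [-0.255  0.009  2.197 -0.     0.932  1.356] [ 0.4523 -0.0923  0.0791] xyaw -1.6116 z [ 0.003 -0.001 -1.   ] [ 0.79 -0.89  0.23] 0.0019740094175336705
```

View pics/scene9z.png

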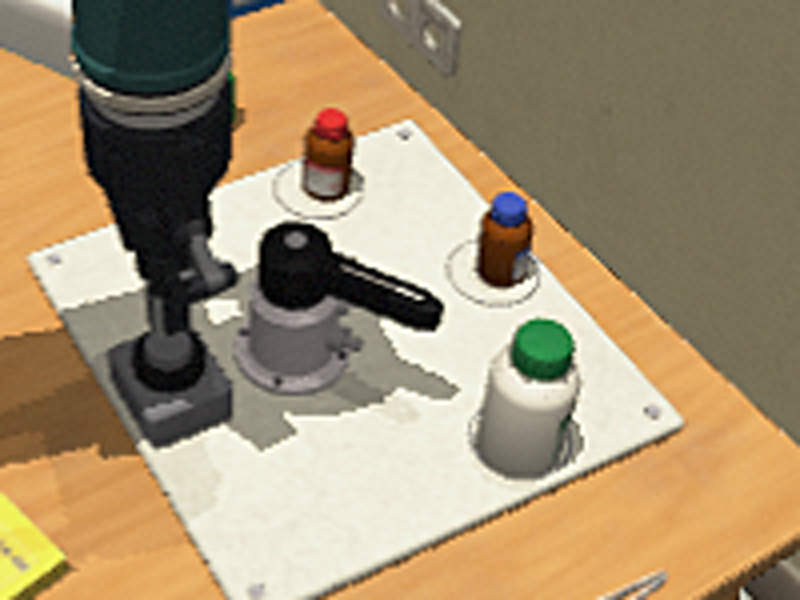

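The fingertip is centred above the button, clear of the hub. I'll approach in small steps, watching the force.

Request:
{"method": "arm_command", "body": {
  "rows": [
    {"delta_rot":[0,0,0],"xyz":[-0.0005,-0.002,0.005],"gripper":0},
    {"delta_rot":[0,0,0],"xyz":[0,0,0.005],"gripper":0},
    {"delta_rot":[0,0,0],"xyz":[0,0,0],"gripper":0},
    {"delta_rot":[0,0,0],"xyz":[0,0,0],"gripper":0}
  ]
}}

```text
time: 11.55
tool_pos: [0.4524, -0.0914, 0.0671]
tcp_rot: [2.175, -2.266, -0.001]
wrist_force: [-0.3, -0.7, 0.3]
width: 0.006
```

Request:
{"method": "arm_command", "body": {
  "rows": [
    {"delta_rot":[0,0,0],"xyz":[0,0,0.002],"gripper":0},
    {"delta_rot":[0,0,0],"xyz":[0,0,0.001],"gripper":0},
    {"delta_rot":[0,0,0],"xyz":[0,0,0],"gripper":0},
    {"delta_rot":[0,0,0],"xyz":[0,0,0],"gripper":0}
  ]
}}

```text
time: 11.95
tool_pos: [0.4529, -0.0915, 0.0645]
tcp_rot: [-2.175, 2.267, -0.0]
wrist_force: [0.1, -0.4, 1.8]
width: -0.001
```

Request:
{"method": "arm_command", "body": {
  "rows": [
    {"delta_rot":[0,0,0],"xyz":[0,0,0.001],"gripper":0},
    {"delta_rot":[0,0,0],"xyz":[0,0,0.001],"gripper":0},
    {"delta_rot":[0,0,0],"xyz":[0,0,0],"gripper":0},
    {"delta_rot":[0,0,0],"xyz":[0,0,0],"gripper":0}
  ]
}}

```text
time: 12.35
tool_pos: [0.4529, -0.0915, 0.0624]
tcp_rot: [-2.175, 2.267, -0.001]
wrist_force: [0.1, 0.8, 2.8]
width: -0.002
```

Request:
{"method": "arm_command", "body": {
  "rows": [
    {"delta_rot":[0,0,0],"xyz":[0,0,0.001],"gripper":0},
    {"delta_rot":[0,0,0],"xyz":[0,0,0.001],"gripper":0},
    {"delta_rot":[0,0,0],"xyz":[0,0,0],"gripper":0},
    {"delta_rot":[0,0,0],"xyz":[0,0,0],"gripper":0}
  ]
}}

```text
time: 12.75
tool_pos: [0.4529, -0.0915, 0.0604]
tcp_rot: [-2.175, 2.267, -0.001]
wrist_force: [0.6, 0.3, 3.4]
width: 0.001
```

Request:
{"method": "arm_command", "body": {
  "rows": [
    {"delta_rot":[0,0,0],"xyz":[0,0,0.001],"gripper":0},
    {"delta_rot":[0,0,0],"xyz":[0,0,0],"gripper":0},
    {"delta_rot":[0,0,0],"xyz":[0,0,0],"gripper":0}
  ]
}}

```text
time: 13.05
tool_pos: [0.4529, -0.0915, 0.06]
tcp_rot: [-2.175, 2.267, -0.0]
wrist_force: [-1.5, 1.1, 9.3]
width: 0.0
```

The force jumped to 9.3 N and travel stopped at z = 0.060, so the button has bottomed. I'll press slightly more for certainty, then lift.

Request:
{"method": "arm_command", "body": {
  "rows": [
    {"delta_rot":[0,0,0],"xyz":[0,0,0.001],"gripper":0},
    {"delta_rot":[0,0,0],"xyz":[0,0,0],"gripper":0},
    {"delta_rot":[0,0,0],"xyz":[0,0,0],"gripper":0}
  ]
}}

```text
time: 13.35
tool_pos: [0.453, -0.0916, 0.0598]
tcp_rot: [2.175, -2.267, 0.0]
wrist_force: [-4.6, 1.9, 15.7]
width: -0.0
```

Request:
{"method": "arm_command", "body": {
  "rows": [
    {"delta_rot":[0,0,0],"xyz":[0,0,-0.005],"gripper":0},
    {"delta_rot":[0,0,0],"xyz":[0,0,-0.01],"gripper":0},
    {"delta_rot":[0,0,0],"xyz":[0,0,-0.04],"gripper":0},
    {"delta_rot":[0,0,0],"xyz":[0,0,-0.05],"gripper":0},
    {"delta_rot":[0,0,0],"xyz":[0,0,-0.05],"gripper":0},
    {"delta_rot":[0,0,0],"xyz":[0,0,-0.05],"gripper":0},
    {"delta_rot":[0,0,0],"xyz":[0,0,-0.05],"gripper":0},
    {"delta_rot":[0,0,0],"xyz":[-0.05,0,0],"gripper":0},
    {"delta_rot":[0,0,0],"xyz":[-0.05,0,0],"gripper":0},
    {"delta_rot":[0,0,0],"xyz":[-0.05,0,0],"gripper":0},
    {"delta_rot":[0,0,0],"xyz":[-0.05,0,0],"gripper":0},
    {"delta_rot":[0,0,0],"xyz":[0,0,0],"gripper":0}
  ]
}}

```text
time: 14.55
tool_pos: [0.4597, 0.1137, 0.3127]
tcp_rot: [-2.183, 2.259, 0.005]
wrist_force: [-0.8, 0.1, -0.1]
width: -0.002
```

Request:
{"method": "arm_command", "body": {
  "rows": [
    {"delta_rot":[0,0,0],"xyz":[0,0,0],"gripper":0},
    {"delta_rot":[0,0,0],"xyz":[0,0,0],"gripper":0},
    {"delta_rot":[0,0,0],"xyz":[0,0,0],"gripper":0}
  ]
}}

```text
time: 14.85
tool_pos: [0.4608, 0.1069, 0.313]
tcp_rot: [2.172, -2.269, 0.0]
wrist_force: [0.7, -1.2, -0.4]
width: -0.003
```

```bash
python3 look.py 10 top scene; python3 ang2.py cams10.pkl -1.06;python3 ang.py cams10.pkl; python3 - <<'E'
import pickle,numpy as np,cv2
from h import *
for f in("cams0.pkl","cams10.pkl"):
  d=pickle.load(open(f,"rb"))
  for n in("top","scene"):
    P=cloud(d[n]);X,Y,Z=P[...,0],P[...,1],P[...,2]
    M=(np.hypot(X-.449,Y+.092)<.012);print(f,n,"btn z",np.nanmedian(Z[M]).round(4))
a=cv2.imread("pics/top10.png")[60:360,150:390]
cv2.imwrite("pics/top10z.png",cv2.resize(a,None,fx=2,fy=2,interpolation=cv2.INTER_CUBIC))
E
```

```text
14.95 [ 0.175 -0.168  1.906 -0.     1.404  1.79 ] [0.4609 0.1069 0.3132] xyaw -1.6146 z [-0. -0. -1.] [0.27 0.1  0.14] -0.0010954365252579933
top hub [ 0.5323 -0.0986] 0.0204 cap [ 0.6063 -0.2314] 0.0158 bottle -1.0624 arm slope dir -1.0812 thru hub -1.0571 offset at r0 0.0013 w 0.0161 rmax 0.0927
scene hub [ 0.5302 -0.1026] 0.0211 cap [ 0.6049 -0.2336] 0.0168 bottle -1.0524 arm slope dir -1.0865 thru hub -1.0112 offset at r0 0.0040 w 0.018 rmax 0.0897
top cap [ 0.6068 -0.2309] [0.031 0.031] hub [ 0.5329 -0.0992] [0.037 0.039] bottle ang -1.0594 dist 0.1510 arm dir -1.0872 from hub -1.0683 n 175 z 0.1026 at world axis: bottle -1.0548
scene cap [ 0.6058 -0.2331] [0.031 0.03 ] hub [ 0.5316 -0.0986] [0.038 0.04 ] bottle ang -1.0663 dist 0.1536 arm dir -1.0962 from hub -1.0868 n 127 z 0.1026 at world axis: bottle -1.0676
cams0.pkl top btn z 0.0658
cams0.pkl scene btn z 0.0665
cams10.pkl top btn z 0.0656
cams10.pkl scene btn z 0.0665
```

View pics/top10z.png

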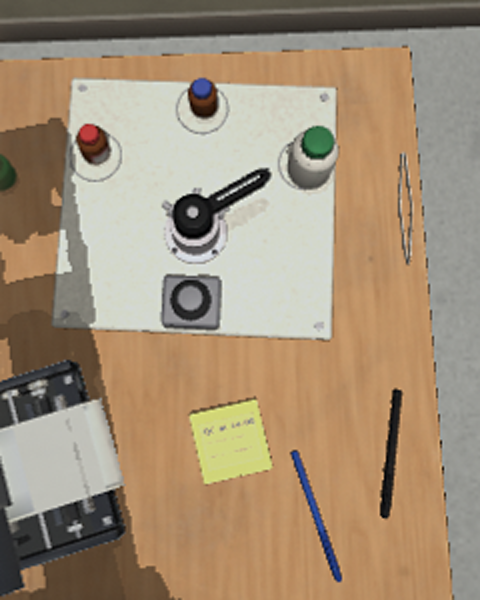

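```bash
python3 -c "
from workcell import bot
print(bot.finish_job())"
```

```text
the job is handed in; nothing more can be done
None
```

The selector arm now points at the large bottle and the pump button has been pressed and released, in that order. I handed the job in at about 15 s.

- **Arm:** I pushed it round from its left side with the closed fingertips, without gripping it. In the final pictures the bottle's direction measured −1.05 to −1.07 rad (world) and the arm about −1.07. The unobstructed top view read −1.06 to −1.09 for the arm and −1.06 for the bottle. That is an alignment error of about 0.01 rad, give or take 0.02.
- **Disagreement:** The slanted scene camera spread more widely, from −1.01 to −1.10 rad, because it sees the side of the bar. The fingertip's own position at the end of the push implied about −1.05. I made no further correction after the press, because that would have broken the order asked.
- **Button:** I pressed it about 3 mm off centre. The force rose with the spring to 3.4 N, then jumped to 9.3 N and 15.7 N while travel stopped at z = 0.060 m, about 6 to 7 mm below the rest height. Afterwards the button top was back at its starting height in both views.
- **Surroundings:** The large bottle's cap measured within about 1 mm of where it started. In the final top view the small bottles, marker and tweezers looked unmoved. The robot was at z ≈ 0.31 m, touching nothing.

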